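# Slide a nose-heavy lap-plate board across the gap between two polishing stands

## Task

Slide the plywood board that carries the steel lap plate off the plain stand, over the gap and onto the other stand until it lies fully home, square and central against that stand's end stop, then leave it there. The plate makes the board nose-heavy, so keep its tail pressed down while the nose crosses, and once the nose is well over on the other stand push it home without pressing the tail down: neither end may dip into the gap, and the board must not be lifted. Work slowly, never press or push harder than about 2 kg's weight, and leave the other things on the bench alone.

Things in the scene. Friction and masses are not known exactly. Their poses are not given: they have to be found in the camera images.
- tail_pad (a point): Centre of the top of the stiff rubber strip across the board's tail: 116 (x) by 36 mm (y), its top 16 mm above the board's underside, its centre 22 mm ahead of the tail face. Axes as the board. Fingertips pressed on it with about 10 N (closed; nothing to grasp) drag the board, with a little slip; it turns under them, so swing the tail aside to steer. 1 mm of height changes the press by 10 N or more: hold it by reading the force.
- board_mid (a point): Centre of the plywood board, half-way up: 220 mm long (y, nose at +y), 130 wide, 14 thick, flat on the plain stand, nose up to 35 mm out over the gap. Carries a dark steel disc, 100 mm across, 10 high, centre 52 mm ahead of this point. In all 0.73 to 0.99 kg, its weight acts 73 mm behind the nose. Slides with friction about 0.12. 5 to 10 N on the tail strip keep the nose from dipping in the gap.
- nose (a point): Middle of the board's leading end, at the level of its underside; 110 mm ahead of the board's middle. Axes as the board. The last 16 mm of the underside are bevelled up by 4 mm.
- near_stand: Plain low stand, steel top with two white plastic slide strips, green legs: 160 mm wide (x), 240 mm long (y), top 60 mm above the bench. Origin: centre of its footprint at bench level. Its +y end (120 mm from the origin) is the near side of the gap. Does not move.
- far_stand: The other stand, same size and same height of top (60 mm above the bench), with an end stop. Origin: centre of its footprint at bench level; y points from the gap to the stop, about the same way as the plain stand's y. Its -y end (120 mm from the origin, bevelled by 3 mm) is the far side of the gap. The gap is 100 to 115 mm. Does not move.
- stop_face (a point): Middle of the face of the end stop, a green steel bar 150 mm wide and 22 mm high across the end of the other stand, at the level of the stand's top; 108 mm along y from the stand's origin. Axes as that stand. The board is home when its nose touches this face; its tail face is then 112 mm behind the stand's origin.
- paste_jar: White jar with a steel lid, 64 mm across, 85 mm tall, standing past the stop end of the other stand. Origin at its underside. Leave alone.
- polish_tin: Steel tin, 72 mm across, 70 mm tall. Origin at its underside. Leave alone.
- stone_block: Grey dressing stone, 50 x 90 x 35 mm. Origin at its underside. Leave alone.
- board: The same board as a whole; its origin is the centre of its underside, axes as above.

How it is judged:
On the way:
1. the nose has crossed the gap level and rests on the other stand, at least 5 mm past its edge (y of nose in the frame of far_stand above -0.115 m and z of nose in the frame of far_stand above 0.0575 m), for 0.1 s.
At the end, for the whole second after the job is handed in: The board lies flat on the other stand, its nose within 4 mm of the stop face, within 20 mm of the stand's middle line sideways and within 0.06 rad of square (y of nose in the frame of stop_face between -0.004 and 0.004 m and x of board_mid in the frame of far_stand between -0.02 and 0.02 m and angle between the y axis of board_mid and the y axis of far_stand, either way round below 0.06 rad and z of board_mid in the frame of far_stand between 0.064 and 0.07 m and angle between board_mid's own z axis and vertical below 0.02 rad); the robot touches nothing.
It fails at once if an end of the board dips into the gap, or the board is tipped (more than 0.05 rad, about 5 mm at an end) or drops (angle between board_mid's own z axis and vertical above 0.05 rad or height (world z) of board_mid below 0.06 m).
It fails at once if the board is lifted by more than 8 mm (height (world z) of board_mid above 0.075 m).
It fails at once if the robot presses or pushes on the board with more than 30 N (contact force between any of the fingers, the arm and board above 30 N).
It fails at once if the board is shoved faster than 0.25 m/s (linear speed of board above 0.25 m/s).
It fails at once if a bystander is moved by more than 15 mm (distance of any of paste_jar, polish_tin, stone_block from where it was at the start of the episode above 0.015 m).
It also fails if it takes over 72 s, if anything falls off the work surface, if the arm or the gripper's body presses on something with over 40 N, if the wrist force passes 120 N, or if a joint passes its speed limit or range.

## Robot

A 6-joint arm with a two-finger parallel gripper is mounted at the origin on the work surface. World frame = base frame: x ahead of the robot, y to its left, z up, the work surface at z = 0. Lengths are in m, angles in rad, forces in N, time in s.
With the tool pointing down it reaches from about 0.375 to 0.975 m from the base axis. Payload 3.8 kg.
Tool frame: the origin (TCP) lies on the centre line of the jaws, within the pads' length; the fingertips stand 14 mm ahead of it and the grasp point (between the pads) lies 5 mm behind it; z points along the fingers, y is the line along which they close (so a half turn about z gives the same grasp; the last joint's range is limited). The gripper opens to 85 mm and grips with 20 to 120 N. Pads are 22 mm wide; open, the fingers measure 114 mm over their backs; the gripper's body (76 mm by 85 mm) begins 54 mm behind the grasp point. The pads swing forward as they close: fully open they stand 13 mm farther back than shut.
Start: joints at [1.193, 0.264, 1.604, -0, 1.274, -0.037], TCP at [0.226, 0.636, 0.245] pointing down, gripper open.
Joint ranges: [-2.63, 2.63], [-0.94, 2.18], [0.31, 2.57], [-1.31, 4.45], [0, 2.66], [-2.55, 2.55]. Speed limits (rad/s): [2.57, 2.57, 3.14, 3.14, 3.14, 3.14].

## Interface

Orientations are given as a rotation vector (axis times angle).
In Python, from workcell import bot, eyes, spot_in gives the robot as it stands.
- The arm moves only by the tool carry_out, never from a script. Its argument "series" is text: rows parted by semicolons, each of 4 numbers parted by spaces: the shift along the world's x, y, z in m, then the turn about the world's z in degrees. In form: tx ty tz roll; .... A call has 1 to 20 rows; each row shifts and turns the commanded pose from where the row before left it; what a row does not reach is not made up. A row lasts 1/8 s, in which the tool goes at most 62.5 mm and 10.7 degrees, less where a joint would pass 70% of its speed; a pose out of reach is approached as far as the arm can. A call is refused whole if a number of a shift passes 0.0625 or a number of a turn 10.7, either way. A call with a gripper value outside its range is refused whole. "jaw" is the gripper command: -1 is shut, 1 is fully open, values between are in proportion, set as the call begins (left out, the last holds). The fingers move at their own pace and stop on an object; "grip_force" is the grip in N (left out, the last holds). Time passes only in rows, so rows that do not move let the fingers close. It gives the time, the measured TCP pose, the force, the opening and the grip force at its end, in the units of the state.
- bot.read_state(): the state, without advancing time (a new reading comes with each control period).
- eyes.read_camera(name): name is "scene" or "top" or "wrist"; returns (picture, depth): 400x640x3 uint8, blue, green, red; 400x640 float32, m along the optical axis (not along the pixel's ray), 0 where there is no reading.
- eyes.get_calibration(name): a dict with "K" (3x3 intrinsics, pixels), "position" and "rotation" of the camera in the world; the wrist camera has in their place "T_tool_cam" (4x4, takes a point from camera to tool coordinates, whose origin is the TCP and whose axes are the flange's). Camera axes: x right, y down, z forward; pixel columns grow to the right and rows downward; lengths in m; the calibration is good to about 2 mm. A picture is of the moment at which its call begins: read the wrist's pose just before it. get_calibration takes no time and is no camera call.
- bot.finish_job(): hands the job in; it is judged then, once.
Trained networks look in the newest picture that a camera, given by its name, has taken for a name from the list of things; names that differ only in an ending like _2 or _b are one class to them, and where a whole thing is asked for, a point or a joint stands for the part that bears it (a point fixed in the world has none). Each returns a list of dicts, best first, with "score" (0 to 1); they miss things now and then, are a little off and sometimes report something else, mostly with a low value. They report only what shows in the picture. A call takes as long as a camera call.
- spot_in(camera, target): "rect" ([centre column, centre row, width, height] in pixels, round what is visible of it).
The state is a dict: "time": time; "q": joint angles; "joint_vel": joint speeds; "joint_torque": joint torques, N m; "tool_pos": TCP position; "tcp_rot": TCP orientation; "wrist_force": force on the tool from outside, world axes, zero at the start; "torque": the same for the moment, N m; "width": opening from 0.0 (shut) to 1.0 (fully open); "grip_force": force on a finger pad.
Only numpy, scipy, OpenCV 4.12 (cv2) and the standard library are available. Lean on these libraries where they do the work, as an engineer would, in place of code of your own. Each camera call takes 0.05 s, during which the arm holds its last target. There are 200 camera calls.

## Working session

There is one attempt and no reset: what is moved stays moved. The work goes in short steps, Python scripts to look and compute and a tool call to move; the robot and the scene stay as the last step left them, time stands still between calls to the robot, and variables do not carry over. Pictures are saved under pics/ and viewed, at most 10 in all, crops included, and the job is handed in when it is done.

Besides the shell and the picture viewer there is one more tool, called after ">>>" by a JSON object that holds its "op" and its "data". carry_out: Moves the arm, as the interface text tells. Its arguments: {"type":"object","properties":{"series":{"type":"string"},"jaw":{"type":"number"},"grip_force":{"type":"number"}},"required":["series"]}

```bash
mkdir -p pics; ls; cat > h.py <<'E'
from workcell import bot, eyes, spot_in
import numpy as np, cv2
def world(cam,d):
    c=eyes.get_calibration(cam);K=np.array(c["K"]);h,w=d.shape
    u,v=np.meshgrid(np.arange(w),np.arange(h))
    P=np.stack([(u-K[0,2])/K[0,0]*d,(v-K[1,2])/K[1,1]*d,d],-1)
    from scipy.spatial.transform import Rotation as R
    if "T_tool_cam" in c:
        T=np.array(c["T_tool_cam"]);s=bot.read_state()
        P=P@T[:3,:3].T+T[:3,3]
        return P@R.from_rotvec(s["tcp_rot"]).as_matrix().T+np.array(s["tool_pos"])
    return P@np.array(c["rotation"]).T+np.array(c["position"])
E
python3 - <<'E'
from h import *
s=bot.read_state();print(s)
for c in("top","scene"):
    p,d=eyes.read_camera(c);cv2.imwrite(f"pics/{c}0.png",p);np.save(f"{c}0.npy",d)
    W=world(c,d)
    k=eyes.get_calibration(c);print(c,k)
    for t in("board","tail_pad","near_stand","far_stand","paste_jar","polish_tin","stone_block"):
        r=spot_in(c,t)
        for x in r[:2]:
            a,b=int(x["rect"][0]),int(x["rect"][1]);print(t,np.round(x["rect"],0),round(x["score"],2),np.round(W[b,a],3))
E
```

```text
pics
{'time': 0.0, 'q': array([ 1.19310532e+00,  2.64756498e-01,  1.60541058e+00,  2.07764711e-05,
        1.27370348e+00, -3.68637067e-02]), 'joint_vel': array([ 0.00086898,  0.0010474 ,  0.00027623, -0.00050747, -0.00088634,
        0.00129342]), 'joint_torque': array([-3.33891667e-04, -5.15091026e+01, -3.67319834e+01, -1.63171112e-04,
        1.26329408e-02, -2.82670459e-05]), 'tool_pos': array([0.22533726, 0.63551401, 0.24393999]), 'tcp_rot': array([-0.53270909, -3.09560105,  0.00349457]), 'wrist_force': array([ 0.45384117, -0.90240228, -0.46578697]), 'torque': array([-0.00177283,  0.01214436,  0.0246411 ]), 'grip_force': 0.0, 'width': 0.9990647074828265}Traceback (most recent call last):
  File "<stdin>", line 5, in <module>
  File "h.py", line 12, in world
    return P@np.array(c["rotation"]).T+np.array(c["position"])
           ~~~~~~~~~~~~~~~~~~~~~~~~~~~^~~~~~~~~~~~~~~~~~~~~~~~
ValueError: operands could not be broadcast together with shapes (400,640) (3,)
```

```bash
sed -i 's/return P@np.array(c\["rotation"\]).T/return P@R.from_rotvec(c["rotation"]).as_matrix().T/' h.py
python3 - <<'E'
from h import *
for c in("top","scene"):
    p,d=eyes.read_camera(c);cv2.imwrite(f"pics/{c}0.png",p);np.save(f"{c}0.npy",d)
    W=world(c,d)
    k=eyes.get_calibration(c);print(c,k)
    for t in("board","tail_pad","near_stand","far_stand","paste_jar","polish_tin","stone_block"):
        r=spot_in(c,t)
        for x in r[:2]:
            a,b=int(x["rect"][0]),int(x["rect"][1]);print(t,np.round(x["rect"],0),round(x["score"],2),np.round(W[b,a],3))
E
```

```text
top {'K': array([[393.34731445,   0.        , 318.71305072],
       [  0.        , 393.34731445, 199.11374952],
       [  0.        ,   0.        ,   1.        ]]), 'position': array([0.43982755, 0.01806128, 1.2461443 ]), 'rotation': array([-2.17703463,  2.15059781, -0.17313077])}
board [367. 225.  77.  51.] 0.77 [ 0.525 -0.153  0.077]
near_stand [373. 231.  86.  53.] 0.75 [ 0.504 -0.171  0.075]
far_stand [260. 209.  90.  62.] 0.72 [0.567 0.165 0.06 ]
paste_jar [172. 226.  26.  26.] 0.78 [0.511 0.419 0.088]
paste_jar [260. 212.  91.  62.] 0.71 [0.558 0.165 0.064]
polish_tin [454. 225.  30.  25.] 0.63 [ 0.525 -0.418  0.071]
stone_block [305. 158.  28.  21.] 0.91 [0.736 0.035 0.036]
scene {'K': array([[392.95880803,   0.        , 313.69216628],
       [  0.        , 392.95880803, 203.08914229],
       [  0.        ,   0.        ,   1.        ]]), 'position': array([ 1.25235662, -0.23658915,  1.03405036]), 'rotation': array([-2.14107695, -1.46765794,  0.47042576])}
board [255. 199.  84.  46.] 0.92 [ 0.54  -0.155  0.075]
tail_pad [257. 200.  76.  43.] 0.65 [ 0.549 -0.153  0.081]
near_stand [249. 208.  83.  65.] 0.67 [ 0.561 -0.179  0.074]
far_stand [354. 186.  89.  65.] 0.89 [0.593 0.15  0.06 ]
far_stand [256. 198.  80.  47.] 0.43 [ 0.536 -0.154  0.075]
paste_jar [424. 149.  23.  30.] 0.93 [0.547 0.417 0.084]
polish_tin [165. 234.  32.  31.] 0.73 [ 0.56  -0.427  0.072]
stone_block [340. 245.  34.  36.] 0.63 [0.754 0.031 0.035]
```

View pics/top0.png

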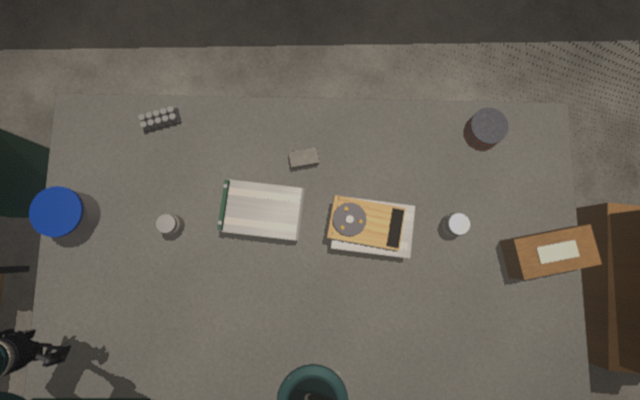

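```bash
cat >> h.py <<'E'
def rect(W,m,name):
    # minAreaRect of world xy points under mask -> centre, dims, angle of long side
    m=cv2.morphologyEx(m.astype(np.uint8),cv2.MORPH_OPEN,np.ones((3,3)))
    n,l,st,_=cv2.connectedComponentsWithStats(m)
    if n<2: print(name,"none");return
    k=1+np.argmax(st[1:,4]);q=W[l==k]
    (c,s,a)=cv2.minAreaRect((q[:,:2]*1000).astype(np.float32))
    print(name,"centre",np.round(c,1),"size",np.round(s,1),"ang",round(a,2),"z",np.round(np.median(q[:,2]),4),"n",len(q));return c,s,a
def fit(cam,p,d):
    W=world(cam,d);hsv=cv2.cvtColor(p,cv2.COLOR_BGR2HSV);z=W[...,2];x=W[...,0];y=W[...,1]
    on=(z>.045)&(z<.1)&(x>.4)&(x<.7)&(y>-.36)&(y<.33)
    rect(W,on&(y>.02),"far-all")
    H,S,V=[hsv[...,i].astype(int) for i in range(3)]
    b=on&(z>.067)&(y<.3)
    rect(W,b,"board")
    rect(W,on&(z<.067)&(y<.02),"nearlow")
    rect(W,b&(V<60),"dark")
    rect(W,on&(H>50)&(H<95)&(S>70),"green")
    rect(W,on&(H<35)&(S>70),"wood")
E
python3 - <<'E'
from h import *
for c in("top","scene"):
    p=cv2.imread(f"pics/{c}0.png");d=np.load(f"{c}0.npy");print(c);fit(c,p,d)
from scipy.spatial.transform import Rotation as R
s=bot.read_state();print(R.from_rotvec(s["tcp_rot"]).as_matrix().round(3));print(eyes.get_calibration("wrist"))
p=cv2.imread("pics/top0.png");cv2.imwrite("pics/c1.png",cv2.resize(p[165:255,210:425],None,fx=3.7,fy=3.7,interpolation=cv2.INTER_CUBIC))
E
```

```text
top
far-all centre [566.  161.4] size [240.3 160.7] ang 83.9 z 0.0606 n 4273
board centre [ 529.1 -153.2] size [219.7 130.2] ang 80.26 z 0.0756 n 3162
nearlow centre [ 517.7 -176.8] size [241.2 159.9] ang 83.35 z 0.0602 n 1121
dark none
green none
wood centre [ 530.8 -152.1] size [217.8 132.8] ang 80.32 z 0.0741 n 1805
scene
far-all centre [569.6 159.4] size [241.6 165.8] ang 84.05 z 0.0593 n 3260
board centre [ 532.8 -155.9] size [218.8 135.1] ang 80.09 z 0.0748 n 2579
nearlow centre [ 523.4 -179.1] size [239.8 162.2] ang 83.03 z 0.0594 n 880
dark centre [ 516.8 -240.7] size [ 28.2 106. ] ang 80.24 z 0.0755 n 266
green centre [599.  269.4] size [12.2 47.4] ang 82.57 z 0.0808 n 41
wood centre [ 525.8 -154. ] size [219.4 149.6] ang 79.93 z 0.0735 n 1801
[[-0.942  0.334  0.   ]
 [ 0.334  0.942  0.   ]
 [-0.     0.    -1.   ]]
{'K': array([[333.93115666,   0.        , 324.40975136],
       [  0.        , 333.93115666, 203.30833244],
       [  0.        ,   0.        ,   1.        ]]), 'T_tool_cam': array([[ 7.77957674e-04, -9.61751442e-01, -2.73922542e-01,
         6.88635747e-02],
       [ 9.99999547e-01,  5.98055364e-04,  7.40270266e-04,
         6.03606181e-04],
       [-5.48135150e-04, -2.73922994e-01,  9.61751471e-01,
        -1.28894181e-01],
       [ 0.00000000e+00,  0.00000000e+00,  0.00000000e+00,
         1.00000000e+00]])}
```

View pics/c1.png

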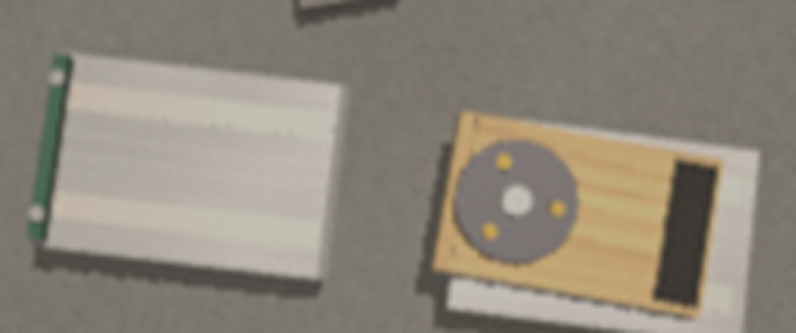

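>>> {"op": "carry_out", "data": {"series": "0.0145 -0.044 -0.005 -3.8;0.0145 -0.044 -0.005 -3.8;0.0145 -0.044 -0.005 -3.8;0.0145 -0.044 -0.005 -3.8;0.0145 -0.044 -0.005 -3.8;0.0145 -0.044 -0.005 -3.8;0.0145 -0.044 -0.005 -3.8;0.0145 -0.044 -0.005 -3.8;0.0145 -0.044 -0.005 -3.8;0.0145 -0.044 -0.005 -3.8;0.0145 -0.044 -0.005 -3.8;0.0145 -0.044 -0.005 -3.8;0.0145 -0.044 -0.005 -3.8;0.0145 -0.044 -0.005 -3.8;0.0145 -0.044 -0.005 -3.8;0.0145 -0.044 -0.005 -3.8;0.0145 -0.044 -0.005 -3.8;0.0145 -0.044 -0.005 -3.8;0.0145 -0.044 -0.005 -3.8;0.0145 -0.044 -0.005 -3.8", "jaw": -1}}

```text
time: 3.35
tool_pos: [0.5161, -0.2455, 0.1453]
tcp_rot: [2.328, 2.109, 0.001]
wrist_force: [-0.2, -0.4, 0.8]
width: 0.003
grip_force: 0.0
```

```bash
python3 - <<'E'
from h import *
s=bot.read_state();print(np.round(s["tool_pos"],4),s["wrist_force"])
p,d=eyes.read_camera("wrist");cv2.imwrite("pics/w1.png",p)
W=world("wrist",d);g=cv2.cvtColor(p,cv2.COLOR_BGR2GRAY)
z=W[...,2]
rect(W,(z>.068)&(z<.082)&(g<70),"pad")
rect(W,(z>.068)&(z<.09),"board")
E
```

```text
[ 0.5161 -0.2455  0.1453] [-0.24589663 -0.37084904  0.78334701]
pad centre [ 518.7 -245.9] size [ 36.4 115.9] ang 79.75 z 0.076 n 8848
board centre [ 527.9 -195.3] size [147.6 130.9] ang 80.15 z 0.0743 n 55163
```

View pics/w1.png

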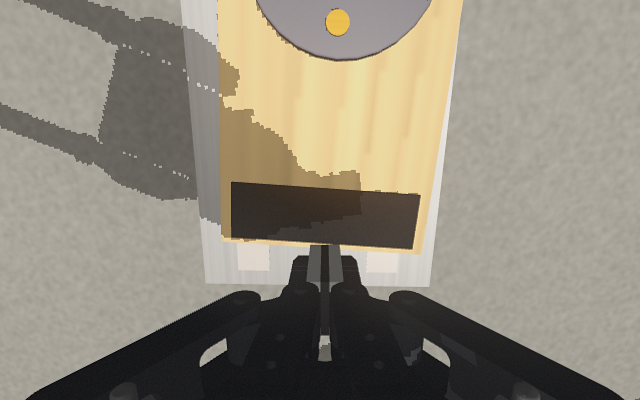

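>>> {"op": "carry_out", "data": {"series": "0.001 0.0005 -0.012 0;0.001 0.0005 -0.012 0;0 0 -0.012 0;0 0 -0.008 0;0 0 -0.003 0;0 0 -0.001 0;0 0 0 0"}}

```text
time: 4.28
tool_pos: [0.5179, -0.2429, 0.0977]
tcp_rot: [2.325, 2.111, 0.0]
wrist_force: [-0.0, 0.8, -1.0]
width: -0.003
grip_force: 0.0
```

>>> {"op": "carry_out", "data": {"series": "0 0 -0.003 0;0 0 -0.002 0;0 0 -0.001 0;0 0 0 0"}}

```text
time: 4.78
tool_pos: [0.5175, -0.2428, 0.0911]
tcp_rot: [-2.326, -2.112, 0.0]
wrist_force: [-1.0, 0.2, -1.0]
width: 0.001
grip_force: 0.0
```

>>> {"op": "carry_out", "data": {"series": "0 0 -0.0007 0;0 0 0 0"}}

```text
time: 5.03
tool_pos: [0.5176, -0.2428, 0.0905]
tcp_rot: [-2.326, -2.112, 0.0]
wrist_force: [-0.6, 0.4, 0.5]
width: -0.0
grip_force: 0.0
```

>>> {"op": "carry_out", "data": {"series": "0 0 -0.0006 0;0 0 0 0"}}

```text
time: 5.28
tool_pos: [0.5177, -0.2429, 0.0901]
tcp_rot: [2.326, 2.112, 0.0]
wrist_force: [-1.0, 0.6, -0.0]
width: -0.001
grip_force: 0.2
```

>>> {"op": "carry_out", "data": {"series": "0 0 -0.0004 0;0 0 0 0"}}

```text
time: 5.52
tool_pos: [0.5179, -0.2429, 0.0901]
tcp_rot: [2.325, 2.111, 0.0]
wrist_force: [-0.4, 0.3, 4.0]
width: -0.001
grip_force: 2.0
```

>>> {"op": "carry_out", "data": {"series": "0 0 -0.0005 0;0 0 0 0"}}

```text
time: 5.78
tool_pos: [0.5182, -0.2431, 0.09]
tcp_rot: [2.325, 2.111, 0.001]
wrist_force: [-0.8, 0.6, 5.5]
width: -0.001
grip_force: 3.0
```

>>> {"op": "carry_out", "data": {"series": "0 0 -0.0005 0;0.0003 0.001 0 0;0.0006 0.003 0 0;0.0006 0.003 0 0;0.0006 0.003 0 0;0.0006 0.003 0 0;0.0006 0.003 0 0"}}

```text
time: 6.65
tool_pos: [0.5222, -0.228, 0.09]
tcp_rot: [2.323, 2.109, 0.001]
wrist_force: [0.3, -2.2, 5.5]
width: 0.003
grip_force: 3.1
```

>>> {"op": "carry_out", "data": {"series": "0.0006 0.003 -0.0003 0;0.0006 0.003 0 0;0.0006 0.003 0 0;0.0006 0.003 0 0;0.0006 0.003 0 0;0.0006 0.003 0 0;0.0006 0.003 0 0;0.0006 0.003 0 0"}}

```text
time: 7.65
tool_pos: [0.5273, -0.204, 0.09]
tcp_rot: [2.323, 2.109, 0.001]
wrist_force: [-0.2, -1.4, 6.7]
width: 0.004
grip_force: 3.6
```

```bash
cat >> h.py <<'E'
def far(p,c=(567.5,160.5),a=84.0):
    a=np.radians(a);d=np.array(p)-c
    return round(d@[np.sin(a),-np.cos(a)],1),round(d@[np.cos(a),np.sin(a)],1)
def chk():
    print(bot.read_state()["tool_pos"].round(4),bot.read_state()["wrist_force"].round(1))
    for c in("top","scene"):
        p,d=eyes.read_camera(c);W=world(c,d);z=W[...,2];x=W[...,0];y=W[...,1]
        hsv=cv2.cvtColor(p,cv2.COLOR_BGR2HSV).astype(int)
        o=(z>.05)&(z<.1)&(x>.4)&(x<.7)&(y>-.36)&(y<.35)&(hsv[...,0]<30)&(hsv[...,1]>75)
        r=rect(W,o,c+" wood")
        if r: print("  far xy mid",far(r[0]))
        o=(z>.078)&(z<.088)&(x>.4)&(x<.7)&(y>-.36)&(y<.25)&(hsv[...,1]<60)
        r=rect(W,o,c+" disc")
        if r: print("  far xy disc",far(r[0]))
E
python3 -c "
from h import *
chk()"
```

```text
[ 0.5273 -0.204   0.09  ] [-0.2 -1.4  6.7]
top wood centre [542.7 -96.6] size [185.  131.1] ang 81.34 z 0.074 n 1713
  far xy mid (np.float64(2.2), np.float64(-258.3))
top disc centre [545.9 -62.5] size [95.7 93.5] ang 65.21 z 0.0843 n 693
  far xy disc (np.float64(1.9), np.float64(-224.0))
scene wood centre [ 536.1 -114. ] size [218.5 148.6] ang 79.6 z 0.0734 n 1523
  far xy mid (np.float64(-2.5), np.float64(-276.3))
scene disc centre [552.8 -63.4] size [85.7 94.2] ang 70.87 z 0.0834 n 502
  far xy disc (np.float64(8.8), np.float64(-224.2))
```

>>> {"op": "carry_out", "data": {"series": "0.0006 0.003 -0.0003 0;0.0006 0.003 0 0;0.0006 0.003 0 0;0.0006 0.003 0 0;0.0006 0.003 0 0;0.0006 0.003 0 0"}}

```text
time: 8.5
tool_pos: [0.5312, -0.1861, 0.09]
tcp_rot: [2.322, 2.109, 0.002]
wrist_force: [-0.1, -2.7, 8.4]
width: -0.002
grip_force: 4.1
```

>>> {"op": "carry_out", "data": {"series": "0.0006 0.003 -0.0002 0;0.0006 0.003 0 0;0.0006 0.003 0 0;0.0006 0.003 0 0;0.0006 0.003 0 0;0.0006 0.003 0 0"}}

```text
time: 9.25
tool_pos: [0.535, -0.1681, 0.09]
tcp_rot: [2.322, 2.109, 0.002]
wrist_force: [-0.3, -1.4, 9.3]
width: 0.0
grip_force: 4.5
```

>>> {"op": "carry_out", "data": {"series": "0.0006 0.003 0 0;0.0006 0.003 0 0;0.0006 0.003 0 0;0.0006 0.003 0 0;0.0006 0.003 0 0;0.0006 0.003 0 0"}}

```text
time: 10.0
tool_pos: [0.5387, -0.1501, 0.0901]
tcp_rot: [2.322, 2.109, 0.003]
wrist_force: [-1.3, -2.1, 8.2]
width: -0.001
grip_force: 4.5
```

```bash
python3 -c "
from h import *
chk()"
```

```text
[ 0.5387 -0.1501  0.0901] [-1.3 -2.1  8.2]
top wood centre [553.9 -38.2] size [170.8 130.9] ang 80.51 z 0.0741 n 1486
  far xy mid (np.float64(7.3), np.float64(-199.0))
top disc centre [559.9  -9.5] size [94.6 94.8] ang 45.95 z 0.084 n 673
  far xy disc (np.float64(10.2), np.float64(-169.9))
scene wood centre [547.2 -59.8] size [220.6 146.8] ang 80.46 z 0.0733 n 1509
  far xy mid (np.float64(2.9), np.float64(-221.2))
scene disc centre [564.7 -10.9] size [87.9 93.7] ang 68.63 z 0.0831 n 511
  far xy disc (np.float64(15.1), np.float64(-170.7))
```

>>> {"op": "carry_out", "data": {"series": "0.0002 0.002 0 0.6;0.0002 0.002 0 0.6;0.0002 0.002 0 0.6;0.0002 0.002 0 0.6;0.0002 0.002 0 0.6;0.0002 0.002 0 0.6;0.0002 0.002 0 0.6;0 0 0 0"}}

```text
time: 11.1
tool_pos: [0.5404, -0.1358, 0.09]
tcp_rot: [2.243, 2.192, 0.004]
wrist_force: [-0.1, -0.9, 8.6]
width: -0.001
grip_force: 4.3
```

```bash
python3 -c "
from h import *
chk()"
```

```text
[ 0.5404 -0.1358  0.09  ] [-0.1 -0.9  8.6]
top wood centre [549.3 -20. ] size [164.4 130.1] ang 83.86 z 0.0742 n 1412
  far xy mid (np.float64(0.7), np.float64(-181.5))
top disc centre [551.3   7.4] size [96.5 93.7] ang 56.44 z 0.0843 n 674
  far xy disc (np.float64(-0.1), np.float64(-154.0))
scene wood centre [544.4 -45.2] size [221. 146.] ang 83.5 z 0.0732 n 1471
  far xy mid (np.float64(-1.4), np.float64(-206.9))
scene disc centre [557.8   3. ] size [92.1 92.2] ang 61.23 z 0.0834 n 504
  far xy disc (np.float64(6.8), np.float64(-157.7))
```

>>> {"op": "carry_out", "data": {"series": "0.0003 0.003 0 0;0.0003 0.003 0 0;0.0003 0.003 0 0;0.0003 0.003 0 0;0.0003 0.003 0 0;0.0003 0.003 0 0;0.0003 0.003 0 0;0 0 0 0;0 0 0 0;0 0 0.003 0;0 0 0.008 0;0 0 0.02 0;0 -0.02 0.02 -2;0 -0.03 0.01 -2.2;0 -0.02 0 0;0 0 0 0"}}

```text
time: 13.2
tool_pos: [0.5395, -0.1848, 0.1481]
tcp_rot: [-2.327, -2.109, 0.001]
wrist_force: [0.4, 0.4, -0.9]
width: -0.003
grip_force: 0.0
```

```bash
python3 - <<'E'
from h import *
chk()
p,d=eyes.read_camera("wrist");cv2.imwrite("pics/w2.png",p)
W=world("wrist",d);g=cv2.cvtColor(p,cv2.COLOR_BGR2GRAY);z=W[...,2]
r=rect(W,(z>.068)&(z<.082)&(g<70),"pad");print(far(r[0]))
E
```

```text
[ 0.5395 -0.1848  0.1481] [ 0.4  0.4 -0.9]
top wood centre [549.4 -16.1] size [198.7 132.3] ang 84.24 z 0.0741 n 1722
  far xy mid (np.float64(0.5), np.float64(-177.5))
top disc centre [553.4  27.7] size [92.6 92.2] ang 1.27 z 0.0842 n 646
  far xy disc (np.float64(-0.1), np.float64(-133.6))
scene wood centre [543.5 -24.5] size [223.  150.9] ang 83.36 z 0.0733 n 1540
  far xy mid (np.float64(-4.5), np.float64(-186.5))
scene disc centre [558.6  25.9] size [91.2 94.2] ang 77.65 z 0.0834 n 505
  far xy disc (np.float64(5.2), np.float64(-134.8))
pad centre [ 541.1 -111.9] size [ 35.6 115.7] ang 84.04 z 0.0763 n 11647
(np.float64(2.2), np.float64(-273.7))
```

View pics/w2.png

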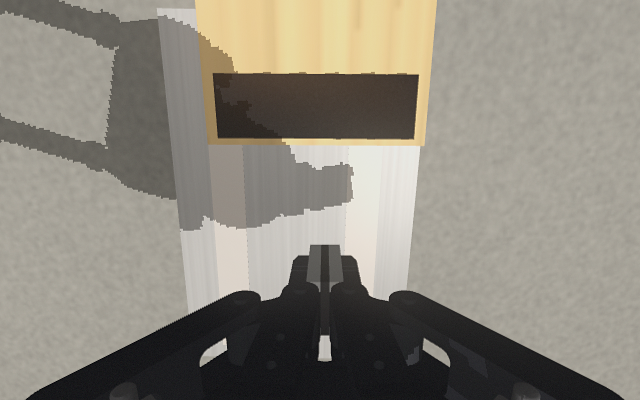

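>>> {"op": "carry_out", "data": {"series": "-0.003 0 -0.02 0;-0.0035 0 -0.02 0;0 0 -0.015 0;0 0 -0.008 0;0 0 -0.005 0;0 0 -0.002 0;0 0 0 0;0 0 0 0", "jaw": 0}}

```text
time: 14.35
tool_pos: [0.5339, -0.184, 0.0794]
tcp_rot: [2.325, 2.111, 0.001]
wrist_force: [-0.8, 0.4, -0.4]
width: 0.498
grip_force: 0.0
```

>>> {"op": "carry_out", "data": {"series": "0 0 -0.001 0;0 0 -0.001 0;0 0 0 0"}}

```text
time: 14.72
tool_pos: [0.5334, -0.1838, 0.0767]
tcp_rot: [-2.326, -2.112, 0.0]
wrist_force: [0.5, 0.1, 0.1]
width: 0.5
grip_force: 0.0
```

>>> {"op": "carry_out", "data": {"series": "0 0 -0.001 0;0 0 -0.001 0;0 0 0 0"}}

```text
time: 15.1
tool_pos: [0.5334, -0.1838, 0.0746]
tcp_rot: [-2.326, -2.112, 0.0]
wrist_force: [0.2, -0.6, 0.4]
width: 0.493
grip_force: 0.0
```

>>> {"op": "carry_out", "data": {"series": "0 0 -0.001 0;0 0 0 0"}}

```text
time: 15.35
tool_pos: [0.5334, -0.1838, 0.0737]
tcp_rot: [-2.326, -2.112, 0.0]
wrist_force: [0.2, 0.1, -0.3]
width: 0.502
grip_force: 0.0
```

>>> {"op": "carry_out", "data": {"series": "0 0 -0.001 0;0 0 0 0"}}

```text
time: 15.6
tool_pos: [0.5334, -0.1838, 0.0727]
tcp_rot: [-2.326, -2.112, 0.0]
wrist_force: [-0.5, -0.9, 0.4]
width: 0.502
grip_force: 0.0
```

>>> {"op": "carry_out", "data": {"series": "0 0 -0.001 0;0 0 0 0"}}

```text
time: 15.85
tool_pos: [0.5337, -0.1839, 0.0722]
tcp_rot: [2.326, 2.112, 0.0]
wrist_force: [-0.8, 0.6, 2.6]
width: 0.498
grip_force: 1.6
```

>>> {"op": "carry_out", "data": {"series": "0 0 -0.001 0;0 0 0 0"}}

```text
time: 16.1
tool_pos: [0.534, -0.184, 0.0722]
tcp_rot: [2.325, 2.111, 0.001]
wrist_force: [-2.1, 1.8, 8.6]
width: 0.496
grip_force: 4.4
```

>>> {"op": "carry_out", "data": {"series": "0 0 -0.001 0;0 0 0 0"}}

```text
time: 16.35
tool_pos: [0.5343, -0.1841, 0.0721]
tcp_rot: [2.325, 2.111, 0.001]
wrist_force: [-4.3, 1.5, 13.7]
width: 0.502
grip_force: 7.0
```

>>> {"op": "carry_out", "data": {"series": "0 0 0.004 0;0 0 0.003 0;0.0004 0.004 0 0;0.0004 0.004 0 0;0.0004 0.004 0 0;0.0004 0.004 0 0;0.0004 0.004 0 0;0.0004 0.004 0 0;0.0004 0.004 0 0;0.0004 0.004 0 0;0.0002 0.002 0 0;0.0002 0.002 0 0;0.0002 0.002 0 0;0.0002 0.002 0 0"}}

```text
time: 18.1
tool_pos: [0.5376, -0.144, 0.0768]
tcp_rot: [2.326, 2.111, -0.0]
wrist_force: [-0.3, -1.0, 0.3]
width: 0.499
grip_force: 0.5
```

>>> {"op": "carry_out", "data": {"series": "0.0003 0.002 0 0;0.0004 0.003 0 0;0.0004 0.004 0 0;0.0004 0.004 0 0;0.0004 0.004 0 0;0.0004 0.004 0 0;0.0004 0.004 0 0;0.0004 0.004 0 0;0.0004 0.004 0 0;0.0004 0.004 0 0"}}

```text
time: 19.35
tool_pos: [0.5415, -0.1066, 0.0768]
tcp_rot: [2.326, 2.112, -0.0]
wrist_force: [-0.1, -1.3, 1.3]
width: 0.5
grip_force: 0.5
```

```bash
python3 -c "
from h import *
chk()"
```

```text
[ 0.5415 -0.1066  0.0768] [-0.1 -1.3  1.3]
top wood centre [553.5  32.3] size [179.3 132. ] ang 84.79 z 0.0742 n 1669
  far xy mid (np.float64(-0.5), np.float64(-128.9))
top disc centre [551.4  53.5] size [68.4 97.5] ang 68.48 z 0.0841 n 463
  far xy disc (np.float64(-4.9), np.float64(-108.1))
scene wood centre [547.7  16.1] size [223.2 148.9] ang 84.25 z 0.0732 n 1577
  far xy mid (np.float64(-4.6), np.float64(-145.7))
scene disc centre [561.1  66.2] size [88.8 95.1] ang 74.71 z 0.0835 n 491
  far xy disc (np.float64(3.5), np.float64(-94.4))
```

>>> {"op": "carry_out", "data": {"series": "0.0004 0.004 0 0;0.0004 0.004 0 0;0.0004 0.004 0 0;0.0004 0.004 0 0;0.0005 0.004 0 0;0.0004 0.004 0 0;0.0004 0.004 0 0;0.0004 0.004 0 0;0.0004 0.004 0 0;0.0005 0.004 0 0;0.0004 0.004 0 0;0.0004 0.004 0 0;0.0004 0.004 0 0;0.0004 0.004 0 0;0.0005 0.004 0 0;0.0004 0.004 0 0"}}

```text
time: 21.45
tool_pos: [0.5482, -0.0426, 0.0768]
tcp_rot: [2.326, 2.112, 0.0]
wrist_force: [0.3, -0.9, -0.4]
width: 0.499
grip_force: 0.5
```

```bash
python3 -c "
from h import *
chk()"
```

```text
[ 0.5482 -0.0426  0.0768] [ 0.3 -0.9 -0.4]
top wood centre [561.9 104.5] size [162.8 131.8] ang 84.76 z 0.0743 n 1218
  far xy mid (np.float64(0.3), np.float64(-56.2))
top disc centre [565.6 129. ] size [95.9 92.3] ang 58.4 z 0.0843 n 679
  far xy disc (np.float64(1.4), np.float64(-31.6))
scene wood centre [554.2  80.5] size [224.8 149.6] ang 84.24 z 0.0731 n 1570
  far xy mid (np.float64(-4.8), np.float64(-81.0))
scene disc centre [569.5 130. ] size [90.3 90.7] ang 70.56 z 0.0833 n 473
  far xy disc (np.float64(5.2), np.float64(-30.1))
```

>>> {"op": "carry_out", "data": {"series": "0.0004 0.004 0 0;0.0004 0.004 0 0;0.0004 0.004 0 0;0.0004 0.004 0 0;0.0005 0.004 0 0;0.0004 0.004 0 0;0.0004 0.004 0 0;0.0004 0.004 0 0;0.0004 0.004 0 0;0.0005 0.004 0 0;0.0004 0.004 0 0;0.0004 0.004 0 0;0.0004 0.004 0 0;0.0004 0.004 0 0;0.0005 0.004 0 0;0.0004 0.004 0 0;0.0003 0.003 0 0;0.0002 0.002 0 0"}}

```text
time: 23.8
tool_pos: [0.5553, 0.0264, 0.0768]
tcp_rot: [-2.326, -2.112, 0.0]
wrist_force: [-0.2, -1.5, 0.9]
width: 0.497
grip_force: 0.5
```

>>> {"op": "carry_out", "data": {"series": "0.0002 0.0015 0 0;0.0001 0.0015 0 0;0.0001 0.001 0 0;0 0 0 0"}}

```text
time: 24.3
tool_pos: [0.5557, 0.0303, 0.0768]
tcp_rot: [-2.326, -2.112, -0.0]
wrist_force: [0.3, 0.1, 0.5]
width: 0.496
grip_force: 0.1
```

>>> {"op": "carry_out", "data": {"series": "0.0001 0.001 0 0;0.0001 0.001 0 0;0 0 0 0"}}

```text
time: 24.68
tool_pos: [0.5559, 0.0323, 0.0768]
tcp_rot: [-2.326, -2.112, -0.0]
wrist_force: [-0.2, -0.0, 1.0]
width: 0.504
grip_force: 0.3
```

>>> {"op": "carry_out", "data": {"series": "0.0001 0.001 0 0;0.0001 0.001 0 0;0.0001 0.001 0 0;0.0001 0.001 0 0"}}

```text
time: 25.18
tool_pos: [0.5563, 0.0362, 0.0768]
tcp_rot: [-2.326, -2.112, 0.0]
wrist_force: [0.2, -0.9, 0.6]
width: 0.498
grip_force: 0.5
```

>>> {"op": "carry_out", "data": {"series": "0.0001 0.001 0 0;0.0001 0.001 0 0;0 0 0 0"}}

```text
time: 25.55
tool_pos: [0.5563, 0.0375, 0.0768]
tcp_rot: [2.325, 2.112, -0.002]
wrist_force: [-0.8, -4.9, 1.2]
width: 0.503
grip_force: 2.5
```

>>> {"op": "carry_out", "data": {"series": "0.0001 0.001 0 0;0 0 0 0"}}

```text
time: 25.8
tool_pos: [0.5562, 0.0376, 0.0768]
tcp_rot: [2.325, 2.111, -0.004]
wrist_force: [-2.8, -8.1, 0.7]
width: 0.502
grip_force: 4.1
```

>>> {"op": "carry_out", "data": {"series": "-0.0001 -0.002 0 0;-0.0005 -0.005 0 0;-0.0005 -0.01 0 0;0 -0.02 0 0;0 -0.02 0 0;0 0 0.03 0;0 0 0.04 0;0 0 0.04 0;0 0 0 0"}}

```text
time: 26.92
tool_pos: [0.5585, -0.0194, 0.1913]
tcp_rot: [2.323, 2.106, 0.009]
wrist_force: [-0.3, -0.8, 0.3]
width: 0.498
grip_force: 0.0
```

```bash
python3 - <<'E'
from h import *
chk()
p,d=eyes.read_camera("wrist");cv2.imwrite("pics/w3.png",p)
W=world("wrist",d);g=cv2.cvtColor(p,cv2.COLOR_BGR2GRAY);z=W[...,2]
r=rect(W,(z>.068)&(z<.082)&(g<70),"pad");print(far(r[0]))
p,d=eyes.read_camera("top");cv2.imwrite("pics/c4.png",cv2.resize(p[165:255,210:425],None,fx=3.7,fy=3.7,interpolation=cv2.INTER_CUBIC))
E
```

```text
[ 0.5585 -0.0194  0.1913] [-0.3 -0.8  0.3]
top wood centre [568.2 166.4] size [206.6 131.8] ang 84.31 z 0.0742 n 1762
  far xy mid (np.float64(0.0), np.float64(6.0))
top disc centre [570.7 205.2] size [96.3 86. ] ang 1.17 z 0.0844 n 652
  far xy disc (np.float64(-1.5), np.float64(44.8))
scene wood centre [562.2 157.8] size [222.5 149.4] ang 84.0 z 0.0731 n 1632
  far xy mid (np.float64(-4.9), np.float64(-3.3))
scene disc centre [577.1 210. ] size [81.6 96.4] ang 65.3 z 0.0831 n 433
  far xy disc (np.float64(4.3), np.float64(50.2))
pad centre [558.8  71.1] size [ 35.1 115.6] ang 84.5 z 0.0751 n 8291
(np.float64(0.7), np.float64(-89.8))
```

View pics/c4.png

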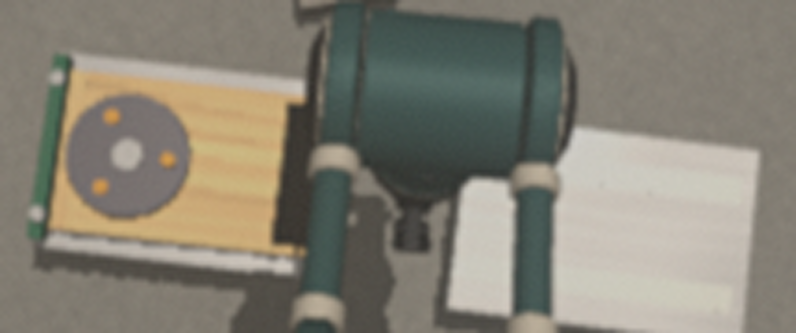

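View pics/w3.png

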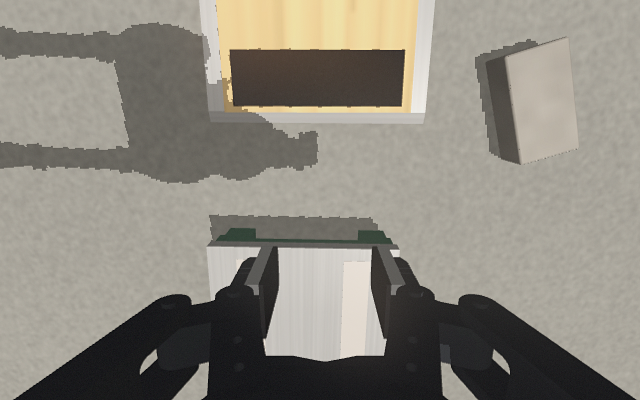

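The top view shows the nose (px 70,150) flush against the green stop, with even white margins on both sides. The wrist view shows the tail just inside the stand's edge (row 112). The pad measures -89.8 mm along the far stand's y, against -90 mm when home, so the board is home, square and central.

```bash
python3 -c "
from h import *
print(bot.finish_job())"
```

```text
the job is handed in; nothing more can be done
None
```

The board lies home on the far stand, against the end stop and, by the camera measurements, square and central with the arm clear; the job was handed in at about 27 s, but the interface returned no verdict.

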